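# Gauge a sloping strut socket and show the rod's tip

## Task

Check the sloping socket of the model plinth with the gauge rod: take the rod by its orange handle from the grey cradle, push it gently down the aluminium guide tube until the brass collar sits on the tube's mouth, leave it there for a moment, and draw it right out again. Then hold the rod level with its red tip over the red dot of the white reading card, about 10 cm above it, and finish while still holding it there, still and clear of everything. Leave the glue bottle, tape roll, eraser and wooden block where they are.

Things in the scene. Friction and masses are not known exactly. Their poses are not given: they have to be found in the camera images.
- gauge: Gauge rod, loose, 70 to 120 g. Origin on its axis at the collar's front face; +x along the axis to the red tip, z up as it lies level in the cradle, axis 55 mm above the table. Orange handle x -90 to -6 mm, 16 wide (y), 22 tall (z), free to grip from x -65 to -10; brass collar 34 mm diameter, x -6 to 0; steel shaft 10 mm diameter, x 0 to 100, banded near its round red end.
- gauge_tip (a point): Red tip of the gauge rod: the end of the shaft, 100 mm along +x from the gauge's origin.
- gauge_grip (a point): Place to grip the orange handle: on the axis, 40 mm behind the collar's front face (gauge x = -40 mm); 16 mm between the flat sides, which face along gauge y.
- cradle: Grey cradle, fixed, foot 180 x 64 x 10 mm. Origin: centre of its underside, x along the rod (tip toward +x). The rod lies in two open-topped slots, at x -78 mm (handle's rear end, cheeks up to z 56 mm) and x +62 mm (shaft, cheeks up to z 62 mm); lift it straight up.
- socket: Plinth that carries the guide tube, fixed: light wood foot 180 x 90 x 12 mm with two plywood saddles. Origin: centre of its underside; x is the horizontal direction in which the tube runs down.
- sleeve: Aluminium guide tube on the plinth, fixed, sloping 30 degrees down. Origin: centre of its mouth, 115 mm above the table; +x down the bore. Bore 14 mm diameter, 111 mm deep, closed below; its first 10 mm flare to 28 mm at the mouth (36 mm outside), where the collar stops before the shaft meets the bottom. Seated, the gauge's origin and x axis coincide with these.
- card: White reading card with a blue border, fixed, 90 (x) x 120 (y) x 3 mm; origin: centre of its underside.
- card_mark (a point): Red dot, 14 mm across, on top of the reading card at its centre, 3 mm above the table.
- glue_bottle: White glue bottle standing, 38 mm diameter, 72 mm tall, loose; origin: centre of its underside. Leave alone.
- masking_tape: Roll of beige masking tape lying flat, 100 mm diameter, 25 mm high, loose; origin: centre of its underside. Leave alone.
- eraser: Blue and white eraser, 19 x 43 x 11 mm, loose; origin: centre of its underside. Leave alone.
- balsa_block: Small wooden block, 21 x 62 x 12 mm, loose; origin: centre of its underside. Leave alone.

How it is judged:
On the way, in this order (a step that is already met when the one before it is completed fails the run):
1. the gauge rod is fully down the guide tube, its collar on the tube's mouth (x of gauge in the frame of sleeve above -0.003 m and y of gauge in the frame of sleeve between -0.006 and 0.006 m and z of gauge in the frame of sleeve between -0.006 and 0.006 m and x of gauge_tip in the frame of sleeve between 0.09 and 0.115 m and angle between the x axis of gauge and the x axis of sleeve, either way round below 0.1 rad), for 0.3 s.
2. the rod is drawn right out: its tip is at least 15 mm outside the mouth (x of gauge_tip in the frame of sleeve below -0.015 m), for 0.1 s.
At the end, for the whole second after the job is handed in: The fingers hold the gauge rod, still (under 2 cm/s) and touching neither plinth, tube, cradle nor card; its axis is within 10 degrees of level, and its tip is within 30 mm sideways of the card's red dot, 50 to 160 mm above the table (angle between gauge's own x axis and vertical between 1.396 and 1.746 rad and horizontal distance between gauge_tip and card_mark below 0.03 m and height (world z) of gauge_tip between 0.05 and 0.16 m and contact force between gauge and the fingers above 1 N and contact force between gauge and socket below 0.1 N and contact force between gauge and cradle below 0.1 N and contact force between gauge and card below 0.1 N and linear speed of gauge below 0.02 m/s); the arm keeps its last pose, push and grip.
It fails at once if the rod is forced against the plinth or its tube (over 40 N) (contact force between gauge and socket above 40 N).
It fails at once if the glue bottle, tape roll, eraser or wooden block is moved by more than 20 mm, or the bottle tipped over (distance of any of glue_bottle, masking_tape, eraser, balsa_block from where it was at the start of the episode above 0.02 m or angle between glue_bottle's own z axis and vertical above 0.5 rad).
It also fails if it takes over 48 s, if anything falls off the work surface, if the arm or the gripper's body presses on something with over 40 N, if the wrist force passes 120 N, or if a joint passes its speed limit or range.

## Robot

A 6-joint arm with a two-finger parallel gripper is mounted at the origin on a cart in front of the work surface, level with it; the furniture and walls round the work are solid. World frame = base frame: x ahead of the robot, y to its left, z up, the work surface at z = 0. Lengths are in m, angles in rad, forces in N, time in s.
With the tool pointing down it reaches from about 0.325 to 0.9 m from the base axis. Payload 6.1 kg.
Tool frame: the origin (TCP) lies midway between the tips of the shut fingers; the grasp point (between the pads) lies 19 mm behind it; z points along the fingers, y is the line along which they close (so a half turn about z gives the same grasp; the last joint's range is limited). The gripper opens to 85 mm and grips with 20 to 120 N. Pads are 22 mm wide; open, the fingers measure 114 mm over their backs; the gripper's body (76 mm by 85 mm) begins 54 mm behind the grasp point. The pads swing forward as they close: fully open they stand 13 mm farther back than shut.
Start: joints at [1.006, 0.22, 1.526, -0, 1.395, -0.126], TCP at [0.266, 0.566, 0.231] pointing down, gripper open.
Joint ranges: [-2.98, 2.98], [-0.91, 2.08], [0.09, 2.57], [-1.24, 4.39], [0.2, 2.65], [-2.68, 2.68]. Speed limits (rad/s): [2.57, 2.57, 3.01, 3.14, 3.14, 3.14].

## Interface

Orientations are given as [roll, pitch, yaw] about the fixed x, y, z axes, in that order (R = Rz(yaw) Ry(pitch) Rx(roll)).
In Python, from plant import manip, kin, eyes, finder, monitor gives the robot as it stands. Calls block until the motion is done:
- manip.movep(position, orientation): joint-space move of the TCP to a pose.
- manip.move_l(position, feed=0.15, rotation=None, max_force=None): straight line of the TCP; rotation=None keeps the orientation; feed is the mean speed in m/s. With max_force (N) it stops when the force on the tool has changed by that much, and returns True; else False.
- manip.set_joints(angles): joint-space move.
- manip.gripper_to(opening, f_grip=None): finger opening in m; f_grip is the grip in N (None keeps the last); returns when the fingers have stopped.
- manip.hold(seconds).
- kin.inverse_kinematics(position, orientation): joint angles nearest the present ones, or None.
- eyes.get_image(name): name is "side" or "top" or "wrist"; returns (picture, depth): 384x512x3 uint8, red, green, blue; 384x512 float32, m along the optical axis (not along the pixel's ray), 0 where there is no reading.
- eyes.get_calibration(name): a dict with "intrinsics" (3x3 intrinsics, pixels), "dist_coeffs" ([k1, k2, p1, p2, k3] as OpenCV has them; the pictures are not rectified), "world_from_camera" (4x4, takes a point from camera to world coordinates). Camera axes: x right, y down, z forward; pixel columns grow to the right and rows downward; lengths in m; the calibration is good to about 2 mm. A picture is of the moment at which its call begins: read the wrist's pose just before it. get_calibration takes no time and is no camera call; for the wrist camera it gives the pose at the moment of the call.
A pose or a line that the arm cannot do raises manip.Unreachable and nothing moves.
- manip.job_done(): hands the job in; it is judged then, once.
Trained networks look in the newest picture that a camera, given by its name, has taken for a name from the list of things; names that differ only in an ending like _2 or _b are one class to them, and where a whole thing is asked for, a point or a joint stands for the part that bears it (a point fixed in the world has none). Each returns a list of dicts, best first, with "confidence" (0 to 1); they miss things now and then, are a little off and sometimes report something else, mostly with a low value. They report only what shows in the picture. A call takes as long as a camera call.
- finder.silhouettes(target, camera): "region" (384x512 bool, what is visible of it) and "uv" ([column, row] in pixels, amid what is visible of it).
Readings, each from a call of its own:
- monitor.read_time_s(): time.
- monitor.read_q(): joint angles.
- monitor.read_joint_velocities(): joint speeds.
- monitor.read_joint_torque(): joint torques, N m.
- monitor.read_eef_pos(): TCP position.
- monitor.read_tcp_rot(): TCP orientation.
- monitor.read_ft_force(): force on the tool from outside, world axes, zero at the start.
- monitor.read_torque(): the same for the moment, N m.
- monitor.read_opening(): finger opening in m.
- monitor.read_grasp_force(): force on a finger pad.
Only numpy, scipy, OpenCV 4.12 (cv2) and the standard library are available. Lean on these libraries where they do the work, as an engineer would, in place of code of your own. Each camera call takes 0.05 s, during which the arm holds its last target. There are 200 camera calls.

## Working session

There is one attempt and no reset: what is moved stays moved. The work goes in short steps, each a Python script; the robot and the scene stay as the last script left them, time stands still between calls to the robot, and variables do not carry over. Pictures are saved under pics/ and viewed, at most 10 in all, crops included, and the job is handed in when it is done.

```bash
ls; mkdir -p pics
python3 - <<'E'
from plant import manip, kin, eyes, finder, monitor
import cv2,numpy as np
for n in("top","side"):
    p,d=eyes.get_image(n); cv2.imwrite(f"pics/{n}0.png",p[:,:,::-1]); np.save(f"pics/{n}0.npy",d)
    c=eyes.get_calibration(n); print(n,np.round(c["world_from_camera"],3).tolist(),c["intrinsics"],c["dist_coeffs"])
print(monitor.read_time_s(),monitor.read_tcp_rot())
E
```

```text
pics
plant.py
top [[0.005, -0.996, 0.089, 0.484], [-1.0, -0.004, 0.007, 0.113], [-0.006, -0.089, -0.996, 1.188], [0.0, 0.0, 0.0, 1.0]] [[405.36449824   0.         257.46804163]
 [  0.         405.36449824 193.93403007]
 [  0.           0.           1.        ]] [-0.06328549  0.          0.          0.          0.        ]
side [[0.562, -0.55, 0.618, -0.346], [-0.827, -0.382, 0.412, -0.51], [0.01, -0.743, -0.67, 1.116], [0.0, 0.0, 0.0, 1.0]] [[484.46885992   0.         262.03756925]
 [  0.         484.46885992 195.8981338 ]
 [  0.           0.           1.        ]] [-0.0345333  0.         0.         0.         0.       ]
0.1 [-3.13987099e+00 -2.50891429e-04  2.70281807e+00]
```

View pics/top0.png

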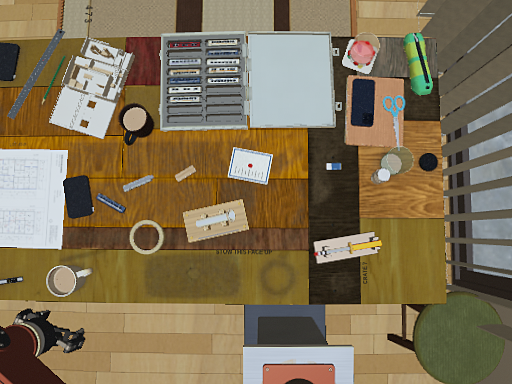

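View pics/side0.png

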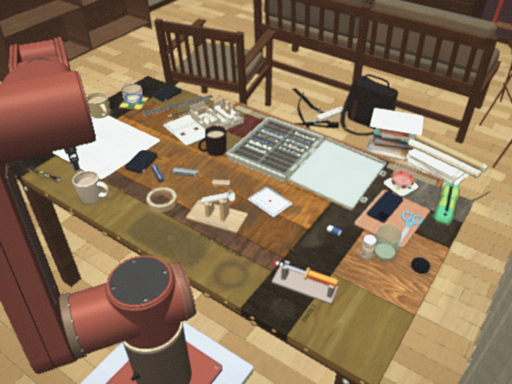

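Top view: the cradle is at about (348,247), with the red tip to the left at (318,251) and the orange handle to the right. The plinth is at (215,220) and the card dot at (250,165). The tape roll is at (146,237), the eraser at (333,166), and the wooden block at (185,173). Next I'll get coarse positions.

```bash
cat > h.py <<'E'
from plant import manip, kin, eyes, finder, monitor
import cv2,numpy as np
from scipy.spatial.transform import Rotation as Ro
def shot(n,save=None):
    c=eyes.get_calibration(n); p,d=eyes.get_image(n)
    if save: cv2.imwrite(f"pics/{save}.png",p[:,:,::-1])
    return p,d,c
def rays(uv,c):
    u=cv2.undistortPoints(np.float64(uv).reshape(-1,1,2),c["intrinsics"],np.array(c["dist_coeffs"])).reshape(-1,2)
    return np.c_[u,np.ones(len(u))]
def world(mask,d,c):
    v,u=np.nonzero(mask&(d>0)); P=rays(np.c_[u,v],c)*d[v,u][:,None]
    T=c["world_from_camera"]; return P@T[:3,:3].T+T[:3,3]
def onplane(uv,z,c):
    T=c["world_from_camera"]; r=rays(uv,c)@T[:3,:3].T
    return T[:3,3]+r*((z-T[2,3])/r[:,2])[:,None]
def project(P,c):
    T=np.linalg.inv(c["world_from_camera"]); q=np.atleast_2d(P)@T[:3,:3].T+T[:3,3]
    return cv2.projectPoints(q.reshape(-1,1,3),np.zeros(3),np.zeros(3),c["intrinsics"],np.array(c["dist_coeffs"]))[0].reshape(-1,2)
E
python3 - <<'E'
from h import *
p,d,c=shot("top")
for t in("gauge","cradle","socket","sleeve","card","glue_bottle","masking_tape","eraser","balsa_block"):
    for r in finder.silhouettes(t,"top")[:2]:
        W=world(r["region"],d,c); 
        print(t,round(r["confidence"],2),np.round(r["uv"]),len(W),np.round(np.median(W,0),3),"z",np.round(np.percentile(W[:,2],[5,95]),3), "x",np.round(np.percentile(W[:,0],[1,99]),3),"y",np.round(np.percentile(W[:,1],[1,99]),3))
        if t in("sleeve","gauge"):
            m,_,V=np.linalg.svd(W-W.mean(0),full_matrices=False)[0:3]; print(V[0])
E
```

```text
gauge 0.65 [350. 246.] 396 [ 0.437 -0.139  0.062] z [0.01  0.069] x [0.418 0.457] y [-0.221 -0.04 ]
[-0.17973682  0.98111836 -0.0714244 ]
cradle 0.73 [342. 248.] 965 [ 0.439 -0.127  0.01 ] z [0.006 0.055] x [0.395 0.476] y [-0.219 -0.049]
socket 0.66 [214. 220.] 1885 [0.511 0.24  0.013] z [0.008 0.108] x [0.46  0.568] y [0.154 0.331]
socket 0.43 [362. 244.] 211 [ 0.443 -0.166  0.065] z [0.056 0.07 ] x [0.427 0.457] y [-0.219 -0.1  ]
sleeve 0.71 [218. 219.] 320 [0.515 0.231 0.1  ] z [0.07  0.122] x [0.495 0.536] y [0.183 0.288]
[-0.20549635  0.88063205 -0.42691737]
card 0.58 [248. 164.] 1245 [0.675 0.144 0.003] z [-0.001  0.007] x [0.627 0.726] y [0.084 0.205]
card 0.55 [142. 247.] 425 [0.456 0.443 0.024] z [0.006 0.028] x [0.416 0.511] y [0.393 0.487]
glue_bottle 0.77 [381. 180.] 206 [ 0.637 -0.222  0.07 ] z [0.02  0.074] x [0.621 0.654] y [-0.245 -0.21 ]
masking_tape 0.74 [250. 164.] 1236 [0.675 0.144 0.003] z [-0.001  0.007] x [0.627 0.723] y [0.084 0.205]
masking_tape 0.64 [136. 231.] 482 [0.464 0.445 0.024] z [0.004 0.028] x [0.416 0.511] y [0.393 0.487]
eraser 0.65 [332. 167.] 64 [ 0.672 -0.104  0.011] z [0.007 0.013] x [0.665 0.678] y [-0.121 -0.083]
balsa_block 0.59 [183. 175.] 166 [0.65  0.336 0.012] z [0.001 0.015] x [0.629 0.67 ] y [0.308 0.362]
```

Run:
```python
from h import *
T=eyes.get_calibration("wrist")["world_from_camera"]; R=Ro.from_euler("xyz",monitor.read_tcp_rot()).as_matrix()
print("cam in tool",np.round(R.T@(T[:3,3]-monitor.read_eef_pos()),3), np.round(R.T@T[:3,:3],2).tolist())
for yaw in (1.78,1.78-np.pi):   # tool x = +-gauge x
  for nm,pos in (("cradle",[.44,-.15,.05]),("socket",[.55,.13,.14]),("card",[.69,.0,.1])):
    gx=np.array([np.cos(1.78),np.sin(1.78),0]);s=1 if yaw>0 else -1
    for pt in ([0,30] if nm=="socket" else [0]):
        a=np.radians(pt); x=gx*np.cos(a)-np.array([0,0,np.sin(a)]); z=-(gx*np.sin(a)+np.array([0,0,np.cos(a)]))
        x_=s*x; Rm=np.c_[x_,np.cross(z,x_),z]
        q=kin.inverse_kinematics(pos,Ro.from_matrix(Rm).as_euler("xyz")); print(s,nm,pt,None if q is None else np.round(q,2))
```

```text
cam in tool [ 0.068 -0.001 -0.143] [[-0.0, -0.96, -0.27], [1.0, -0.0, -0.0], [0.0, -0.27, 0.96]]
1 cradle 0 [-0.5   0.06  2.08  0.    1.   -0.71]
1 socket 0 [ 0.09  0.16  1.77 -0.    1.21 -0.12]
1 socket 30 [ 0.38  0.28  1.73 -0.54  1.28  0.37]
1 card 0 [-0.11  0.48  1.45  0.    1.21 -0.32]
-1 cradle 0 [-0.5   0.06  2.08  0.    1.    2.43]
-1 socket 0 None
-1 socket 30 None
-1 card 0 None
```

```bash
python3 - <<'E'
from h import *
import pickle
O=[np.pi,0,1.78]
for nm,pos in(("socket",[.53,.215,.27]),("cradle",[.44,-.12,.24])):
    manip.movep(pos,O); manip.hold(.3)
    p,d,c=shot("wrist","w_"+nm); s={}
    for t in(("gauge","cradle","gauge_tip") if nm=="cradle" else("sleeve","socket")):
        s[t]=finder.silhouettes(t,"wrist")
        for r in s[t][:2]: print(t,round(r["confidence"],2),np.round(r["uv"]),r["region"].sum())
    pickle.dump((p,d,c,s),open(nm+".pkl","wb"))
print(monitor.read_time_s())
E
python3 -c "
import cv2,numpy as np
cv2.imwrite('pics/both.png',np.vstack([cv2.imread('pics/w_%s.png'%n)[40:340] for n in('socket','cradle')]))"
```

```text
sleeve 0.69 [243. 161.] 1696
socket 0.75 [248. 138.] 7424
gauge 0.76 [249. 192.] 1610
cradle 0.92 [255. 170.] 4084
gauge_tip 0.7 [249. 189.] 1787
gauge_tip 0.56 [478.  29.] 3593
4.475
```

View pics/both.png

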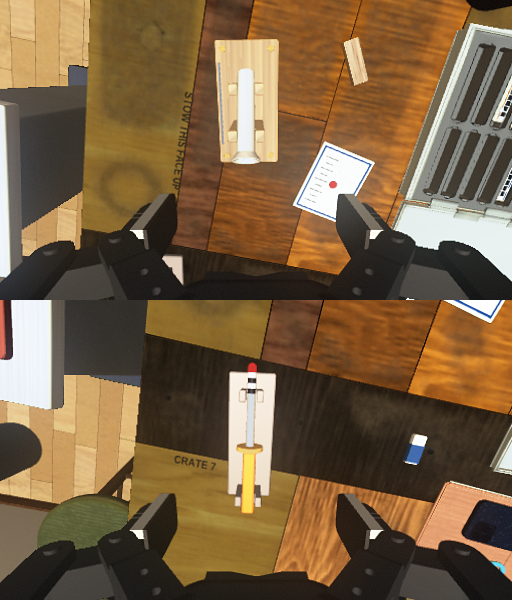

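The top half is the plinth: mouth at (245,197) in full-picture pixels, tube running up the image, card dot at (333,225). The lower half is the cradle: red tip at (252,108), collar at (250,190), handle end at (248,253). Next I'll fit the axes.

```bash
cat > fit.py <<'E'
from h import *
import pickle
from scipy.optimize import least_squares
def fitgauge():
    p,d,c,s=pickle.load(open("cradle.pkl","rb")); m=s["gauge"][0]["region"]
    v,u=np.nonzero(m); W=onplane(np.c_[u,v],.055,c)[:,:2]
    W=W[np.abs(W-np.median(W,0)).max(1)<.14]
    ctr=W.mean(0); V=np.linalg.svd(W-ctr,full_matrices=False)[2][0]; V*=np.sign(V[1])
    t=(W-ctr)@V; o=(W-ctr)@np.array([-V[1],V[0]])
    # centre line: bins
    b=np.arange(t.min(),t.max(),.004); cen=[];T=[]
    for a in b:
        k=(t>=a)&(t<a+.004)
        if k.sum()>4: T.append(a+.002); cen.append((o[k].min()+o[k].max())/2)
    k1,k0=np.polyfit(T,cen,1); n=np.array([-V[1],V[0]])
    ax=V+k1*n; ax/=np.linalg.norm(ax); c0=ctr+k0*n
    tt=(W-c0)@ax; wid=[(round(a*1000),round(1000*np.ptp(o[(t>=a)&(t<a+.006)]))) for a in np.arange(t.min(),t.max(),.006)]
    return c0,ax,tt.min(),tt.max(),wid
if __name__=="__main__":
    c0,ax,a,b,w=fitgauge(); print("gauge",c0,ax,np.degrees(np.arctan2(ax[1],ax[0])),"len",b-a,"tip",c0+b*ax,"rear",c0+a*ax,w)
    print("origin from tip",c0+(b-.1)*ax,"from rear",c0+(a+.09)*ax)
    p,d,c,s=pickle.load(open("cradle.pkl","rb"))
    W=world(s["gauge"][0]["region"],d,c); print("gauge z pct",np.percentile(W[:,2],[5,50,95]))
    # cradle foot, z=10mm
    W=world(s["cradle"][0]["region"],d,c); W=W[np.abs(W[:,2]-.01)<.006]; r=cv2.minAreaRect(np.float32(W[:,:2]*1000)); print("cradle",r,np.median(W[:,2]))
    p,d,c,s=pickle.load(open("socket.pkl","rb"))
    W=world(s["socket"][0]["region"],d,c); W=W[np.abs(W[:,2]-.012)<.006]; r=cv2.minAreaRect(np.float32(W[:,:2]*1000)); print("socket foot",r,np.median(W[:,2]))
    m=s["sleeve"][0]["region"]; W=world(cv2.erode(m.astype(np.uint8),np.ones((3,3)))>0,d,c)
    W=W[(W[:,2]>.05)]
    yaw=np.radians(103)
    # cylinder fit: slope fixed at 30 deg, unknown yaw, x,y at z .115 of axis, radius -- exclude flange
    def cyl(P,W):
        y,x0,y0,z0,rr=P; dr=np.array([np.cos(y)*np.cos(np.pi/6),np.sin(y)*np.cos(np.pi/6),-.5])
        q=W-[x0,y0,z0]; return np.linalg.norm(np.cross(q,dr),axis=1)-rr
    ctr=W.mean(0)
    for lo in(.115,.10):
        K=W[W[:,2]<lo]
        for z in (None,):
            f=least_squares(lambda P:cyl([P[0],P[1],.23,P[2],P[3]],K),[yaw,ctr[0],.09,.012],loss="soft_l1",f_scale=.002)
            y,x0,z0,rr=f.x; print("tube fit",np.degrees(y),x0,.23,z0,rr,np.abs(f.fun).mean(),len(K))
            # mouth: axis point at z=.115
            t=(.115-z0)/-.5; print("mouth",np.array([x0,.23,z0])+t*np.array([np.cos(y)*np.cos(np.pi/6),np.sin(y)*np.cos(np.pi/6),-.5]))
    # silhouette mouth end
    v,u=np.nonzero(m); k=v>v.max()-8; print("bottom px",v.max(),u[k].min(),u[k].max()); 
    crop=p[60:220,180:310,::-1]; cv2.imwrite("pics/mouth.png",cv2.resize(np.hstack([crop,np.where(m[60:220,180:310,None],crop,0).astype(np.uint8)]),None,fx=3,fy=3,interpolation=0))
    hs=cv2.cvtColor(p,cv2.COLOR_RGB2HSV); red=((hs[...,0]<6)|(hs[...,0]>174))&(hs[...,1]>160)&(hs[...,2]>120); red[:210]=0;red[240:]=0; red[:,:310]=0; red[:,350:]=0
    v,u=np.nonzero(red); print("dot",len(u),onplane([[u.mean(),v.mean()]],.003,c))
E
python3 fit.py
```

```text
gauge [ 0.43590922 -0.13925828] [-0.16843315  0.98571308] 99.69673138309197 len 0.19577884943295348 tip [ 0.41867785 -0.03841595] rear [ 0.4516535  -0.23139772] [(-93, 15), (-87, 15), (-81, 15), (-75, 15), (-69, 16), (-63, 16), (-57, 16), (-51, 16), (-45, 15), (-39, 16), (-33, 16), (-27, 16), (-21, 16), (-15, 16), (-9, 29), (-3, 31), (3, 19), (9, 8), (15, 9), (21, 9), (27, 8), (33, 9), (39, 9), (45, 10), (51, 10), (57, 9), (63, 9), (69, 9), (75, 10), (81, 10), (87, 10), (93, 9), (99, 8)]
origin from tip [ 0.43552116 -0.13698726] from rear [ 0.43649451 -0.14268355]
gauge z pct [0.05740975 0.06493827 0.06893384]
cradle ((435.38720703125, -137.2444305419922), (63.86111831665039, 178.5773468017578), 9.99016284942627) 0.010760399411303023
socket foot ((511.6105651855469, 239.95465087890625), (89.99413299560547, 181.06776428222656), 12.712240219116211) 0.012710747752406493
tube fit 102.72070148345604 0.513783720172584 0.23 0.08887300366229563 0.011455710613284119 0.0004921901298147962 1191
mouth [0.52374843 0.18585745 0.115     ]
tube fit 102.76145994837192 0.513853836018004 0.23 0.09025716701540132 0.01041697782686834 0.00042629227067041576 721
mouth [0.52332037 0.18820277 0.115     ]
bottom px 203 232 260
dot 5 [[0.67214167 0.14054908 0.003     ]]
```

View pics/mouth.png

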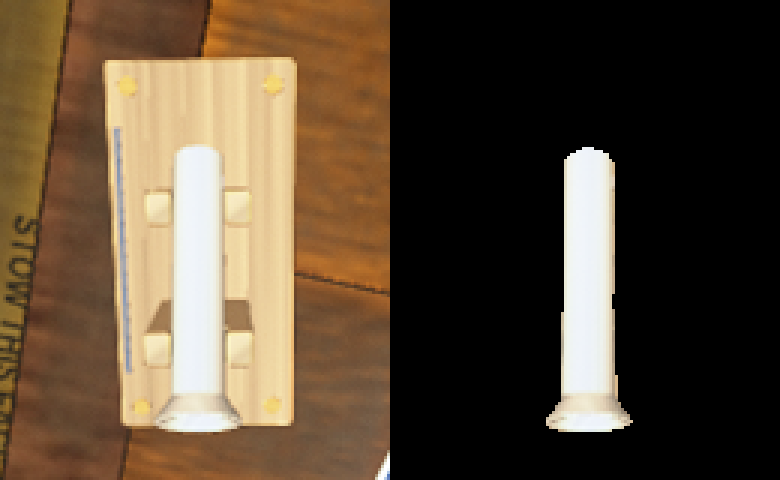

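Run:
```python
from h import *
import pickle
_,_,c,_=pickle.load(open("socket.pkl","rb"))
q=onplane([[231.3,200.3],[260.3,200.3]],.115,c); print("rim",q,"w",np.linalg.norm(q[0]-q[1]),"mid",q.mean(0))
yaw=np.radians(99.85); ax=np.array([np.cos(yaw),np.sin(yaw),0]); o=np.array([.436,-.1395,.055])
g=o-.04*ax; O=[np.pi,0,yaw]
manip.gripper_to(.06)
manip.movep(g+[0,0,.045],O); manip.move_l(g+[0,0,-.019],feed=.1)
manip.gripper_to(0,f_grip=60); print(monitor.read_opening(),monitor.read_grasp_force())
manip.move_l(g+[0,0,.08],feed=.12); manip.hold(.2)
print(monitor.read_opening(),monitor.read_grasp_force(),monitor.read_ft_force(),monitor.read_time_s())
p,d,c=shot("wrist","held"); r=finder.silhouettes("gauge","wrist")
pickle.dump((p,d,c,r,monitor.read_eef_pos(),monitor.read_tcp_rot()),open("held.pkl","wb"))
for x in r[:2]: print(x["confidence"],x["uv"],x["region"].sum())
```

```text
rim [[0.50676267 0.18308049 0.115     ]
 [0.53998759 0.19017607 0.115     ]] w 0.033974139644165895 mid [0.52337513 0.18662828 0.115     ]
0.015265011742273144 58.86277735233307
0.015151287073397676 58.414841294288635 [ 0.03899322  0.65356484 -1.8326912 ] 7.9417
0.75 [255.0, 179.0] 9328
```

View pics/held.png

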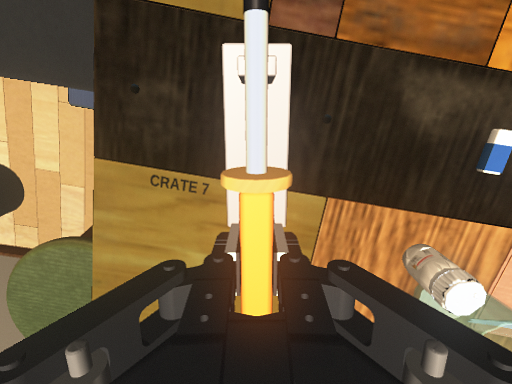

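The rod is held. The shaft runs straight up the image at column 256, the collar is at (256,180), and the black band is at the top edge; the tip is out of frame. Now its pose in the tool frame.

```bash
cat >> h.py <<'E'
def shaft_tool(p,d,c,m,pos,rot):
    """Steel shaft cylinder fit in the tool frame: point at tool x=.09 (y,z) and slopes; collar front x."""
    R=Ro.from_euler("xyz",rot).as_matrix()
    from scipy.optimize import least_squares
    W=(world(cv2.erode(m.astype(np.uint8),np.ones((3,3)))>0,d,c)-pos)@R
    K=W[(W[:,0]>.05)&(np.abs(W[:,1])<.012)&(np.abs(W[:,2]+.02)<.03)]
    def f(P):
        dr=np.array([1,P[1],P[3]]); dr=dr/np.linalg.norm(dr); return np.linalg.norm(np.cross(K-[.09,P[0],P[2]],dr),axis=1)-.005
    s=least_squares(f,[0,0,-.015,0],loss="soft_l1",f_scale=.001)
    C=W[(np.abs(W[:,1])>.010)&(np.abs(W[:,1])<.017)&(W[:,2]>-.045)&(W[:,0]>.02)&(W[:,0]<.06)]
    return s.x,np.abs(s.fun).mean(),len(K),np.percentile(C[:,0],[3,50,97]) if len(C) else None
E
python3 - <<'E'
from h import *
import pickle
p,d,c,r,pos,rot=pickle.load(open("held.pkl","rb"))
print(shaft_tool(p,d,c,r[0]["region"],pos,rot))
# 2D: collar front edge px row on axis; back/handle
print(eyes.get_calibration("wrist")["intrinsics"], r[0]["region"][:,256].nonzero()[0][[0,-1]])
# collar side front corner pixels -> plane of tool z of axis
m=r[0]["region"]; w=m.sum(1); print([(i,int(w[i])) for i in range(160,200,2)])
R=Ro.from_euler("xyz",rot).as_matrix()
z=(pos+R@[0,0,-.019])[2]
for v in(168,170,172,174): print(v,((onplane([[221,v],[291,v]],z,c)-pos)@R).round(4).tolist())
E
```

```text
(array([-0.00029471, -0.01414304, -0.0275988 ,  0.00172002]), np.float64(0.0010726085612360636), 3228, array([0.03793505, 0.04154251, 0.04261762]))
[[266.82451659   0.         256.15101475]
 [  0.         266.82451659 191.14035273]
 [  0.           0.           1.        ]] [  0 315]
[(160, 21), (162, 21), (164, 21), (166, 22), (168, 49), (170, 62), (172, 68), (174, 70), (176, 71), (178, 71), (180, 71), (182, 70), (184, 70), (186, 67), (188, 61), (190, 51), (192, 36), (194, 35), (196, 35), (198, 35)]
168 [[0.0443, -0.0167, -0.019], [0.0443, 0.0162, -0.019]]
170 [[0.0433, -0.0168, -0.019], [0.0433, 0.0162, -0.019]]
172 [[0.0424, -0.0168, -0.019], [0.0424, 0.0163, -0.019]]
174 [[0.0414, -0.0169, -0.019], [0.0414, 0.0163, -0.019]]
```

Run:
```python
from h import *
import pickle
p,d,c,r,pos,rot=pickle.load(open("held.pkl","rb")); R=Ro.from_euler("xyz",rot).as_matrix()
m=r[0]["region"]
for v in list(range(4,166,16))+[205,230,260]:
    u=np.nonzero(m[v])[0]; a,b=u.min(),u.max()
    mm=np.zeros_like(m); mm[v,a:b+1]=True; W=(world(mm,d,c)-pos)@R; k=W[:,2].argsort()[:5]
    print(v,a,b,"crest",W[k].mean(0).round(4),"y",W[:,1].min().round(4),W[:,1].max().round(4),len(W))
```

```text
4 244 268 crest [ 0.1089 -0.0002 -0.0247] y -0.005 0.0045 25
20 244 268 crest [ 1.038e-01 -1.000e-04 -2.390e-02] y -0.0051 0.0046 25
36 245 267 crest [ 0.0982 -0.0003 -0.0243] y -0.0047 0.0042 23
52 245 266 crest [ 0.0925  0.0001 -0.0241] y -0.0048 0.0039 22
68 245 267 crest [ 0.0866  0.0002 -0.0241] y -0.0049 0.0044 23
84 245 266 crest [ 0.0806 -0.0006 -0.0241] y -0.005 0.004 22
100 246 267 crest [ 0.0743 -0.0011 -0.0241] y -0.0046 0.0045 22
116 246 266 crest [ 0.0678  0.0001 -0.024 ] y -0.0046 0.0041 21
132 246 267 crest [ 0.0611 -0.001  -0.0239] y -0.0047 0.0047 22
148 247 266 crest [ 0.0542 -0.0003 -0.0239] y -0.0043 0.0043 19
164 246 266 crest [ 0.0472  0.0003 -0.0246] y -0.0049 0.0044 21
205 239 273 crest [ 0.0298 -0.0004 -0.0305] y -0.008 0.0075 35
230 240 273 crest [ 0.0179 -0.0013 -0.0307] y -0.0077 0.0078 34
260 241 272 crest [ 0.0024 -0.0002 -0.0303] y -0.0075 0.0075 32
```

```bash
cat >> h.py <<'E'
M=np.array([.5234,.1868,.115]); YAW=np.radians(102.72)
def Rg(yaw,pitch): return Ro.from_euler("xyz",[0,pitch,yaw]).as_matrix()   # gauge frame, pitch>0 = tip down
OFF=np.array([.0415,0,-.019])
def tcp(o,R):
    Rt=np.c_[R[:,0],-R[:,1],-R[:,2]]; return o-Rt@OFF,Ro.from_matrix(Rt).as_euler("xyz")
RS=Rg(YAW,np.pi/6)
def ins(x,dy=0,dz=0): return tcp(M+RS@[x,dy,dz],RS)
def gauge_in_sleeve(pos,rot):
    return RS.T@(pos+Ro.from_euler("xyz",rot).as_matrix()@OFF-M)
E
python3 - <<'E'
from h import *
P,O=ins(-.14); manip.movep(P,O); manip.hold(.2)
print(gauge_in_sleeve(monitor.read_eef_pos(),monitor.read_tcp_rot()))
p,d,c=shot("wrist"); p2,_,c2=shot("top"); ps,_,cs=shot("side"); 
a=M+RS@[-.14,0,0];t=M+RS@[-.04,0,0]
for n,q,k in(("top",p2,c2),("side",ps,cs)):
    uv=project(np.array([M,t]),k); ct=uv.mean(0).astype(int); print(n,uv.round(1))
    cr=q[ct[1]-32:ct[1]+33,ct[0]-32:ct[0]+33,::-1].copy(); cr=cv2.resize(cr,None,fx=6,fy=6,interpolation=2)
    for x in uv: cv2.circle(cr,tuple(int(v) for v in ((x-ct+32.5)*6)),3,(0,255,0),1)
    cv2.imwrite(f"pics/pre_{n}.png",cr)
cv2.imwrite("pics/pre.png",np.hstack([cv2.imread("pics/pre_top.png"),cv2.imread("pics/pre_side.png")]))
f=monitor.read_ft_force(); print(f,monitor.read_time_s())
E
```

```text
[-0.14153238  0.00059088 -0.00108184]
top [[232.2 214.9]
 [244.7 211.7]]
side [[230.7 195.4]
 [240.9 193.4]]
[-0.19669183  0.05298756 -0.81739831] 9.3667
```

View pics/pre.png

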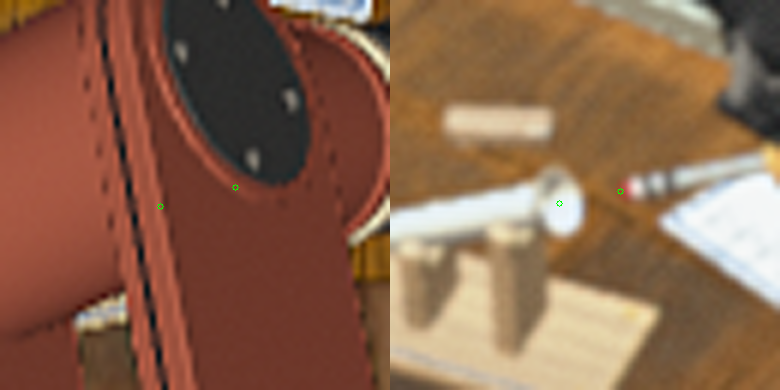

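The side view shows the tip at the predicted point and lined up with the tube mouth. The top view is hidden by the arm. I'll insert in guarded steps.

```bash
cat > step.py <<'E'
from h import *
import sys
def go(x,dy=0,dz=0,feed=.04,mf=12):
    P,O=ins(x,dy,dz); h=manip.move_l(P,feed=feed,rotation=O,max_force=mf)
    print(x,"hit" if h else "",gauge_in_sleeve(monitor.read_eef_pos(),monitor.read_tcp_rot()).round(4),"F sleeve",(RS.T@np.array(monitor.read_ft_force())).round(2),round(monitor.read_time_s(),2)); return h
E
python3 - <<'E'
from step import *
for x in(-.12,-.09,-.075,-.055):
    if go(x): break
p,d,c=shot("wrist","mid"); r=finder.silhouettes("sleeve","wrist"); 
import pickle; pickle.dump((p,d,c,r,monitor.read_eef_pos(),monitor.read_tcp_rot()),open("mid.pkl","wb"))
E
```

```text
-0.12  [-0.1198 -0.      0.    ] F sleeve [ 0.54  0.37 -0.68] 10.02
-0.09  [-0.0901 -0.0001  0.0001] F sleeve [ 0.21  0.84 -0.94] 10.92
-0.075  [-0.0747  0.0001 -0.0001] F sleeve [-0.44 -0.57 -0.89] 11.44
-0.055  [-0.0549 -0.     -0.    ] F sleeve [ 0.29 -0.41 -1.24] 12.09
```

Run:
```python
from step import *
for x in(-.035,-.015):
    if go(x): break
else:
    go(.006,feed=.02,mf=8)
    manip.hold(.6)
    print((RS.T@np.array(monitor.read_ft_force())).round(2),gauge_in_sleeve(monitor.read_eef_pos(),monitor.read_tcp_rot()))
shot("side","seat"); shot("wrist","seatw"); a=cv2.imread("pics/seat.png")[140:250,170:320]; b=cv2.imread("pics/seatw.png")
cv2.imwrite("pics/seatc.png",np.vstack([cv2.resize(a,(512,375)),cv2.resize(b[:220],(512,220))]))
```

```text
-0.035  [-0.0348  0.     -0.    ] F sleeve [-0.53 -0.71  0.16] 12.84
-0.015  [-0.0149  0.     -0.    ] F sleeve [ 0.55  0.16 -1.05] 13.49
0.006 hit [-0.0015  0.0002 -0.0004] F sleeve [-2.77 -1.7   0.17] 14.21
[-4.6  -1.34  1.33] [-0.00146391  0.00043285 -0.00081445]
```

View pics/seatc.png

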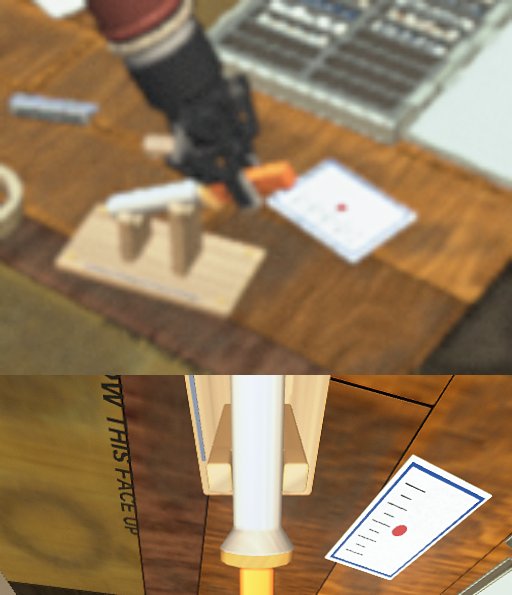

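The collar is flush on the mouth in both views, with about 5 N of axial contact. One light extra press, then withdraw and go to the card.

Run:
```python
from step import *
go(.004,feed=.02,mf=8); manip.hold(.7)
c=eyes.get_calibration("wrist"); p,d=eyes.get_image("wrist"); hs=cv2.cvtColor(p,cv2.COLOR_RGB2HSV)
red=((hs[...,0]<8)|(hs[...,0]>172))&(hs[...,1]>140)&(hs[...,2]>100); red[:100]=0;red[210:]=0;red[:,:350]=0;red[:,450:]=0
v,u=np.nonzero(red); D=onplane([[u.mean(),v.mean()]],.003,c)[0]; print("dot",len(u),u.mean(),v.mean(),D)
np.save("dot.npy",D)
for x in(-.06,-.15): go(x,feed=.08,mf=20)
manip.hold(.3); print(gauge_in_sleeve(monitor.read_eef_pos(),monitor.read_tcp_rot()))
R=Rg(np.radians(100),0)
for z,mv in((.17,0),(.1,1)):
    P,O=tcp(np.array([D[0],D[1],z])-R@[.1,0,0],R)
    manip.move_l(P,feed=.08,rotation=O) if mv else manip.movep(P,O)
manip.hold(.5)
print(P,monitor.read_eef_pos(),monitor.read_grasp_force(),monitor.read_opening(),monitor.read_time_s())
shot("side","end"); a=cv2.imread("pics/end.png")[120:280,180:390]; shot("wrist","endw"); b=cv2.imread("pics/endw.png")
cv2.imwrite("pics/endc.png",np.hstack([cv2.resize(a,(450,343)),cv2.resize(b,(343*4//3//2*2-110,343))]))
```

```text
0.004 hit [-0.0015  0.0004 -0.001 ] F sleeve [-2.09  0.23  3.29] 15.12
dot 108 398.44444444444446 154.09259259259258 [0.67495532 0.14033421 0.003     ]
-0.06  [-0.0599  0.0002 -0.0001] F sleeve [ 0.91 -0.89 -0.17] 16.74
-0.15  [-0.1494  0.0002 -0.0002] F sleeve [ 0.62 -0.04 -1.63] 18.02
[-1.49680677e-01  4.19308602e-05 -3.45963397e-05]
[0.69952653 0.00098391 0.081     ] [0.69957159 0.00100323 0.08111787] 58.58434617519379 0.014949056284233583 20.4833
```

View pics/endc.png

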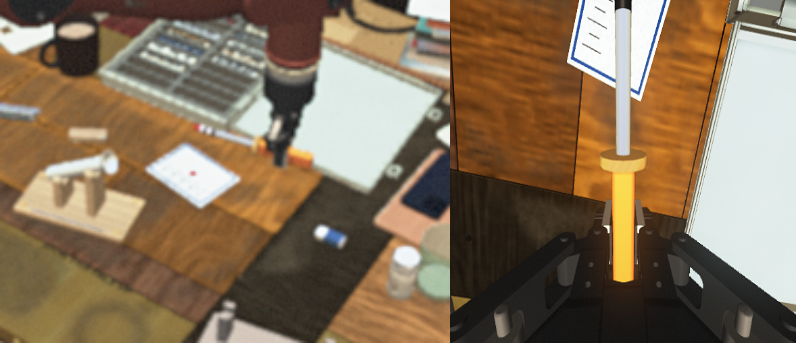

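The rod is level, with the tip at about (271,179) in the side view and the card below it. One numeric check, then hand in.

Run:
```python
from h import *
D=np.load("dot.npy"); c=eyes.get_calibration("side"); print("tip px expected",project(np.array([D[0],D[1],.1]),c))
pos,rot=np.array(monitor.read_eef_pos()),monitor.read_tcp_rot(); p,d,c=shot("wrist"); R=Ro.from_euler("xyz",rot).as_matrix()
for v in(20,80,140):
    m=np.zeros(d.shape,bool); m[v,252:261]=1; print(np.median(world(m,d,c),0), )
p,d,c=shot("top"); 
for t in("eraser","balsa_block","glue_bottle"):
    r=finder.silhouettes(t,"top")
    if r: print(t,np.round(np.median(world(r[0]["region"],d,c),0),3))
manip.hold(.3); print(monitor.read_joint_velocities(),monitor.read_time_s())
```

```text
tip px expected [[270.26446042 178.76964547]]
[0.68156105 0.10320449 0.10496206]
[0.685213   0.08180316 0.10441041]
[0.68945582 0.05765078 0.10513347]
eraser [ 0.672 -0.09   0.01 ]
balsa_block [0.649 0.336 0.012]
glue_bottle [ 0.636 -0.222  0.07 ]
[-0.00042481 -0.00118437  0.00090734  0.0002936   0.00027983 -0.00019773] 21.1333
```

```bash
python3 -c "
from plant import manip
print(manip.job_done())"
```

```text
the job is handed in; nothing more can be done
None
```

The job is handed in at about 21 s of the 48 s: the rod went fully down the guide tube under light contact (about 5 N), was drawn right out, and is now held level with its tip over the red dot, about 10 cm up. The eraser's last reading was 14 mm off its first one, which I put down to the arm hiding part of it; the glue bottle and wooden block read as unmoved, and I did not re-measure the tape roll.

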